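Press a bearing onto an alternator rotor in the arbor press

ROBOT

A 6-joint arm with a two-finger parallel gripper is mounted at the origin on the work surface. World frame = base frame: x ahead of the robot, y to its left, z up, the work surface at z = 0. Lengths are in m, angles in degrees, forces in N, time in s.
With the tool pointing down it reaches from about 0.375 to 0.975 m from the base axis. Payload 3.8 kg.
Tool frame: the origin (TCP) lies at the very end of the fingers, on their centre line; the grasp point (between the pads) lies 19 mm behind it; z points along the fingers, y is the line along which they close (so a half turn about z gives the same grasp; the last joint's range is limited). The gripper opens to 88 mm and grips with 3 to 60 N. Pads are 18 mm wide; open, the fingers measure 123 mm over their backs; the gripper's body (75 mm by 187 mm) begins 45 mm behind the grasp point.
Start: joints at [-77.344, 15.12, 91.902, -0, 72.978, -2.114], TCP at [0.172, -0.653, 0.239] pointing down, gripper open.
Joint ranges: [-150.88, 150.88], [-54.13, 125.18], [17.81, 147.31], [-75.09, 255.09], [0, 152.58], [-146.25, 146.25]. Speed limits (degrees/s): [147.25, 147.25, 180, 180, 180, 180].

INTERFACE

Orientations are given as [roll, pitch, yaw] about the fixed x, y, z axes, in that order (R = Rz(yaw) Ry(pitch) Rx(roll)).
In Python, from station import ctrl, eoat, solve_ik, state, imaging gives the robot as it stands. The module is installed in compiled form; this text tells all that it offers. Calls block until the motion is done:
- ctrl.reach(position, orientation): joint-space move of the TCP to a pose.
- ctrl.servo_line(position, rot=None, v=0.15, stop_force=None): straight line of the TCP; rot=None keeps the orientation; v is the mean speed in m/s. With stop_force (N) it stops when the force on the tool has changed by that much, and returns True; else False.
- ctrl.goto_joints(angles): joint-space move.
- eoat.grip(opening, effort=None): opening from 0.0 (shut) to 1.0 (fully open); effort is the grip in N (None keeps the last); returns when the fingers have stopped.
- ctrl.dwell(seconds).
- solve_ik(position, orientation): joint angles nearest the present ones, or None.
- state(): the state.
- imaging.get_image(name): name is "scene" or "top" or "wrist"; returns (picture, depth): 420x560x3 uint8, red, green, blue; 420x560 float32, m along the optical axis (not along the pixel's ray), 0 where there is no reading.
- imaging.calibration(name): a dict with "vfov" (degrees; the focal length in pixels is half the picture's height over the tangent of half this angle, whatever the lens; pixels are square), "cx", "cy" (the principal point, pixels), "R" (3x3) and "t" (3): a world point X has camera coordinates R X + t. Camera axes: x right, y down, z forward; pixel columns grow to the right and rows downward; lengths in m; the calibration is good to about 2 mm. A picture is of the moment at which its call begins: read the wrist's pose just before it. calibration takes no time and is no camera call; for the wrist camera it gives the pose at the moment of the call.
A pose or a line that the arm cannot do raises ctrl.IKError and nothing moves.
- ctrl.sign_off(): hands the job in; it is judged then, once.
The state is a dict: "time_s": time; "joint_positions": joint angles; "qvel": joint speeds; "joint_efforts": joint torques, N m; "eef_pos": TCP position; "orientation": TCP orientation; "contact_force": force on the tool from outside, world axes, zero at the start; "moment": the same for the moment, N m; "grip_width": opening from 0.0 (shut) to 1.0 (fully open); "gripper_force": force on a finger pad.
Only numpy, scipy, OpenCV 4.12 (cv2) and the standard library are available. Lean on these libraries where they do the work, as an engineer would, in place of code of your own. Each camera call takes 0.05 s, during which the arm holds its last target. There are 200 camera calls.

TASK

Of the two alternator rotors standing in the wooden block, take the one with the new red-sealed bearing started on its upper shaft and slide it upright into the arbor press, lower shaft along the slot of the press plate, until it stands flat on the plate at the slot's inner end, right under the ram. Let go of it, then bring the press lever down until the ram has pushed the bearing fully home on its shaft, and let go. Leave the other rotor, the spray can, the blue bin and the screwdriver where they are.

Things in the scene. Friction and masses are not known exactly. Their poses are not given: they have to be found in the camera images.
- rotor: the rotor to work on, upright in a hole of the block; 0.7 kg. Origin on its axis at the underside of its lower collar, z up. Below: lower shaft, 17 mm diameter, 38 mm long. Height over origin: 0-6 mm collar, 36 mm diameter; 6-48 mm dark claw poles and copper winding, 72 mm diameter; 48-96 mm black neck, 20 mm diameter, copper slip rings low on it (grip it 75-85 mm up); bearing from 104 mm
- spare: a second rotor, the same but with a thin bare shaft end (15 mm diameter, up to 107 mm) and no bearing; stands in the other hole of the block 130 mm away; must stay there. Origin and axes as for the rotor. Which of the two stands in which hole varies
- bearing_top (a point): centre of the top face of the bright bearing with a red seal (35 mm diameter, 11 mm high) on the rotor; 115 mm above the rotor's origin at the start, 107 mm when the bearing is home
- bearing (a joint): how far the bearing has been pushed down its shaft, m: 0 at the start, 0.008 when it is fully home on its shoulder; it is a press fit and moves only under about 30 N, and stays where it is left
- block: fixed light wooden block, 90 x 230 mm, 45 mm high, with two through holes of 22 mm diameter at y = +65 and -65 mm; origin at the centre of its underside, x across, y along the row of holes, z up. Rotors stand in it with the collar on its top face
- press: blue bench arbor press, fixed. Origin on the bench below the ram axis; +x from the open throat to the column, y to the left of one standing before the throat, z up. Forked base 32 mm high, 110 mm wide (rear feet 150), x from -95 to 135 mm, its arms 40 mm apart (open gap) from the front to x = 20 mm. Column from x = 52 mm, 42 mm wide, its foot and neck slightly thickened
- press_seat (a point): point on the ram axis, on the top face of the round bright plate (120 mm diameter, 15 mm thick, top 47 mm over the bench) where the rotor's origin must come; axes as the press. The plate's slot is 21 mm wide, along x, open through the front rim and downward, closed at x = +9 mm: a shaft touching that end is within 1 mm of this point in x, with 2 mm play in y
- press_head (a point): middle of the lower front edge of the press head, which overhangs the plate: 43 mm before the ram axis, 225 mm over the bench. The head is 60 mm wide, 78 mm high and reaches back to the column, so a gripper holding the rotor under the ram must lean back out of the throat by about 45 degrees
- ram_foot (a point): centre of the flat foot of the press ram, a 22 x 22 mm square steel bar that moves straight up and down; it starts 178-186 mm above the bench, 16 mm or more over the bearing of a rotor standing on the plate, and is 154 mm above the bench when it has pushed the bearing home there
- lever (a joint): angle of the press lever, rad: at 0 it points from its pivot to the front of the press and 40 degrees up; grows as it is brought down, to 1.9 at most. Geared to the ram: 22 mm down per rad. Starts at 0.1 to 0.45; bearing home at about 1.55, where it stops hard. Stays where left. At the grip it takes about 3 to 4 N to move, and 5 N more while the bearing is being pushed
- lever_grip (a point): middle of the black hand grip (24 mm diameter, 62 mm long) on the front end of the lever, 135 mm from the pivot; its axis is the lever's. The lever is a 12 mm steel bar that turns in the upright plane y = -85 mm of the press and has a small ball on its short rear end. It can be pushed down with closed fingers on top of the grip
- lever_pivot (a point): point on the lever's axis of rotation (along the press's y) in the plane of the bar: x = 31, y = -85, z = 262 mm in the press's frame; axes as for the press
- spray: blue spray can, 65 mm diameter, 190 mm tall, standing; origin at the centre of its underside; a bystander
- bin: open blue plastic bin, 100 x 160 mm, 60 mm high; origin at the centre of its underside; a bystander
- driver: screwdriver with a red handle, 200 mm long, lying on the bench; a bystander
Not all that is in view belongs to the job. Leave any green or pink look-alike of the rotor alone. Leave any purple look-alike of the spare alone.

How it is judged:
By the outcome, as a careful person would: the job done as asked, in the order asked, and still so for the second after the job is handed in, with the robot touching nothing.
It also fails if it takes over 72 s, if anything falls off the work surface, if the arm or the gripper's body presses on something with over 40 N, if the wrist force passes 120 N, or if a joint passes its speed limit or range.

## Working session

There is one attempt and no reset: what is moved stays moved. The work goes in short steps, each a Python script; the robot and the scene stay as the last script left them, time stands still between calls to the robot, and variables do not carry over. Pictures are saved under pics/ and viewed, at most 10 in all, crops included, and the job is handed in when it is done.

```bash
mkdir -p pics
cat > h.py <<'E'
import numpy as np, cv2
from station import ctrl, eoat, solve_ik, state, imaging
def snap(name,fn=None):
    c=imaging.calibration(name); im,d=imaging.get_image(name)
    if fn:
        cv2.imwrite(f'pics/{fn}.png',im[:,:,::-1]); np.savez(f'pics/{fn}.npz',d=d,im=im,R=c['R'],t=c['t'],k=[c['vfov'],c['cx'],c['cy']])
    return im,d,c
def load(fn):
    z=np.load(f'pics/{fn}.npz'); k=z['k']; return z['im'],z['d'],dict(vfov=k[0],cx=k[1],cy=k[2],R=z['R'],t=z['t'])
def cloud(d,c):
    f=210/np.tan(np.radians(c['vfov'])/2); v,u=np.mgrid[:420,:560]
    P=np.stack([(u-c['cx'])/f*d,(v-c['cy'])/f*d,d],-1)
    W=(P-np.ravel(c['t']))@np.array(c['R']); W[d==0]=np.nan; return W
def proj(X,c):
    f=210/np.tan(np.radians(c['vfov'])/2); p=np.array(c['R'])@X+np.ravel(c['t']); return f*p[0]/p[2]+c['cx'],f*p[1]/p[2]+c['cy']
E
python3 - <<'E'
from h import *
for n in('scene','top'): snap(n,n+'0')
a=cv2.imread('pics/scene0.png');b=cv2.imread('pics/top0.png')
cv2.imwrite('pics/ab.png',cv2.resize(np.vstack([a,b]),None,fx=.71,fy=.71))
for n in('scene','top'):
    c=imaging.calibration(n);print(n,c['vfov'],-np.array(c['R']).T@np.ravel(c['t']))
E
```

```text
scene 44.420125311149526 [ 1.49174587 -0.1830158   1.18603409]
top 44.159686716130956 [0.33983136 0.05453295 1.55537072]
```

View pics/scene0.png

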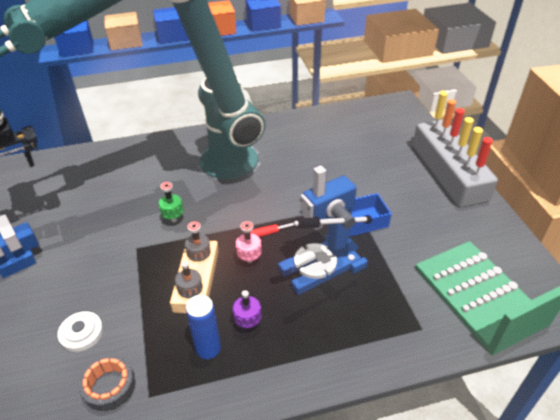

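View pics/top0.png

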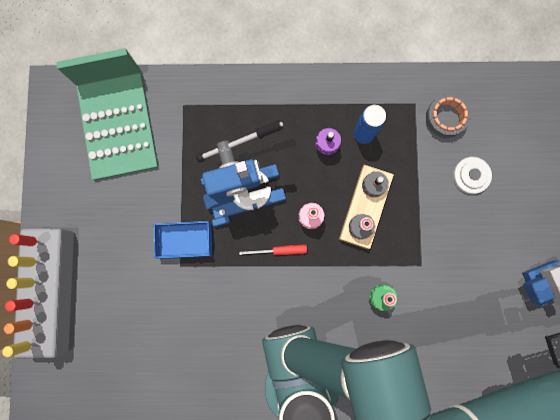

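Top view: the candidates are the dark rotor with red seal in the block (367,225), the bare-shaft spare (375,180), and the look-alikes pink (312,214), green (385,298) and purple (329,140). The description picks (367,225). The press plate is at about (252,198), the lever grip at (268,129) and the bin at (183,240).

Run:
```python
from h import *
im,d,c=load('top0'); W=cloud(d,c)
cv2.imwrite('pics/crop.png',cv2.resize(im[100:270,180:420,::-1],None,fx=3.3,fy=3.3,interpolation=cv2.INTER_CUBIC))
for n,(u,v) in dict(rot=(369,224),spare=(379,181),pink=(313,212),purple=(329,137),can=(373,116),ramtop=(246,170),plate=(252,200),grip=(268,129),ball=(202,156),blk1=(345,240),blk2=(388,175),bin=(183,240)).items(): print(n,W[v,u].round(3))
hsv=cv2.cvtColor(im,cv2.COLOR_RGB2HSV)
# block: wood top face
m=(hsv[...,0]>8)&(hsv[...,0]<28)&(hsv[...,1]>50)&(hsv[...,2]>120)&(abs(W[...,2]-.045)<.008)
m[:, :330]=0;m[:,410:]=0
p=W[m][:,:2].astype(np.float32);print('block',len(p),cv2.minAreaRect(p))
i2,d2,c2=load('scene0');W2=cloud(d2,c2)
for n,I,V in(('top',im,W),('scene',i2,W2)):
  s=(abs(V[...,2]-.047)<.004)&(I.min(-1)>130)&(np.ptp(I.astype(int),axis=-1)<40)&(V[...,0]>.3)&(V[...,1]<.4)
  k,l,st,ce=cv2.connectedComponentsWithStats(s.astype(np.uint8))
  for j in range(1,k):
    if st[j,4]>60:
      q=V[l==j]; print(n,'plate?',st[j],q.mean(0).round(3),q.min(0).round(3),q.max(0).round(3))
```

```text
rot [ 0.46  -0.182  0.157]
spare [ 0.579 -0.215  0.147]
pink [ 0.494 -0.032  0.155]
purple [ 0.707 -0.08   0.137]
can [ 0.752 -0.196  0.185]
ramtop [0.568 0.136 0.377]
plate [0.542 0.141 0.045]
grip [0.677 0.086 0.331]
ball [0.633 0.26  0.236]
blk1 [ 0.423 -0.131  0.043]
blk2 [ 0.615 -0.261  0.044]
bin [0.428 0.35  0.002]
block 1186 ((0.521884560585022, -0.19693836569786072), (0.0909256786108017, 0.2312944531440735), 70.88027954101562)
top plate? [234 188  37  22 361] [0.546 0.141 0.047] [0.515 0.087 0.043] [0.577 0.194 0.051]
scene plate? [295 243  42  34 814] [0.581 0.15  0.047] [0.518 0.089 0.043] [0.644 0.207 0.051]
scene plate? [200 255  13  31 121] [ 0.535 -0.163  0.046] [ 0.483 -0.18   0.043] [ 0.587 -0.137  0.051]
```

View pics/crop.png

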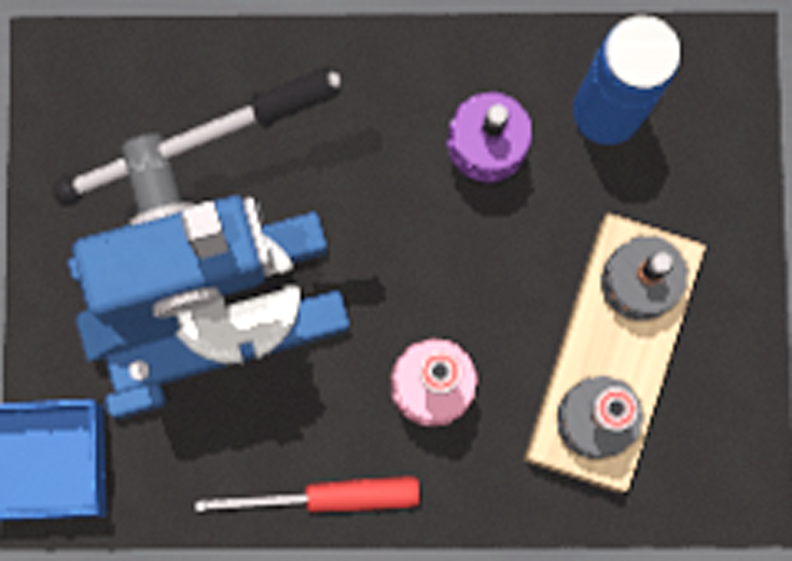

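Crop: the rotor in the block's near hole has the red seal, so it is the target. The spare with the bare shaft is in the far hole. Next I fit the press pose and hole position, and check reachability.

```bash
cat >> h.py <<'E'
def tool(az,tilt):
    """tool z horizontal azimuth az, tilted 'tilt' from straight down; closing line horizontal"""
    from scipy.spatial.transform import Rotation as Ro
    a,t=np.radians(az),np.radians(tilt)
    z=np.array([np.cos(a)*np.sin(t),np.sin(a)*np.sin(t),-np.cos(t)]); y=np.array([-np.sin(a),np.cos(a),0])
    out=[]
    for s in(1,-1):
        R=np.stack([np.cross(s*y,z),s*y,z],1); out.append((Ro.from_matrix(R).as_euler('xyz',degrees=True),z))
    return out
E
python3 - <<'E'
from h import *
from scipy.optimize import least_squares
from scipy.spatial import cKDTree
D=[]
for n in('top0','scene0'):
    im,d,c=load(n);D.append((im,cloud(d,c),c))
# ring-edge plate fit
pts=[]
for im,V,c in D:
    h=cv2.cvtColor(im,cv2.COLOR_RGB2HSV)
    near=(np.hypot(V[...,0]-.581,V[...,1]-.148)<.2)
    blue=near&(h[...,0]>100)&(h[...,0]<125)&(h[...,1]>110)
    for z0,nm in((.303,'headtop'),(.032,'base')):
        m=blue&(abs(V[...,2]-z0)<.005); p=V[m][:,:2].astype(np.float32)
        if len(p)>20: print(nm,len(p),cv2.minAreaRect(p))
    s=near&(abs(V[...,2]-.047)<.004)&(im.min(-1)>120)
    s=cv2.morphologyEx(s.astype(np.uint8),cv2.MORPH_OPEN,np.ones((3,3)))>0
    q=V[s][:,:2]; print('platehull',len(q),cv2.minEnclosingCircle(q.astype(np.float32)))
    m=(V[...,2]>.36)&(V[...,2]<.40)&near;print('ramtop',m.sum(),np.nanmean(V[m],0))
    # lever grip dark
    m=(V[...,2]>.22)&(im.max(-1)<75)&near; p=V[m];
    print('grip',len(p),p.mean(0),np.linalg.svd(p-p.mean(0))[2][0] if len(p) else 0)
    # rotor red seal
    m=(np.hypot(V[...,0]-.46,V[...,1]+.177)<.035)&(V[...,2]>.15); print('seal',m.sum(),V[m].mean(0))
    m=(np.hypot(V[...,0]-.58,V[...,1]+.218)<.03)&(V[...,2]>.14); print('spare',m.sum(),V[m].mean(0))
    m=(np.hypot(V[...,0]-.46,V[...,1]+.177)<.045)&(abs(V[...,2]-.091)<.006); print('poles',cv2.minEnclosingCircle(V[m][:,:2].astype(np.float32)))
P=np.array([.581,.148]);
for az in(70,85,104):
  for nm,xy,z in(('rot',(.46,-.177),.122),('rotup',(.46,-.177),.24),('mid',(.60,-.06),.24),('front',(.61,.03),.14),('seat',P,.124)):
    r=[]
    for o,zz in tool(az,50):
        q=solve_ik(list(np.r_[xy,z]+zz*.019),list(o)); r.append(None if q is None else np.round(q).astype(int).tolist())
    print(az,nm,r)
E
```

```text
headtop 923 ((0.5638362765312195, 0.1808072328567505), (0.05891945958137512, 0.13138730823993683), 14.941344261169434)
base 648 ((0.5631437301635742, 0.1951262503862381), (0.17802350223064423, 0.2988346219062805), 30.323444366455078)
platehull 87 ((0.5455241799354553, 0.13456353545188904), 0.03857194259762764)
ramtop 118 [0.57268013 0.14758251 0.37839298]
grip 315 [0.66375767 0.11939274 0.30544018] [-0.28269832  0.85211348 -0.44043647]
seal 134 [ 0.46017672 -0.17507455  0.15874811]
spare 34 [ 0.5821708  -0.21746904  0.14867587]
poles ((0.45990774035453796, -0.1758098304271698), 0.03575369343161583)
headtop 612 ((0.5709471106529236, 0.1819663643836975), (0.05926717817783356, 0.12955886125564575), 15.65664291381836)
base 643 ((0.5640902519226074, 0.18949344754219055), (0.14614073932170868, 0.28422442078590393), 9.577784538269043)
platehull 576 ((0.5799776911735535, 0.14865989983081818), 0.06030622124671936)
ramtop 136 [0.58142425 0.1484772  0.37480499]
grip 205 [0.68703816 0.09896036 0.31792119] [ 0.24370644 -0.87125798  0.42604777]
seal 113 [ 0.46672244 -0.17259252  0.15905566]
spare 
[... 396 characters left out ...]
-12, 14, 124, 65, 57, -37]]
85 rot [[-46, 23, 111, 35, 85, 123], [-46, 23, 111, 35, 85, -57]]
85 rotup [[-46, 15, 107, 35, 95, 130], [-46, 15, 107, 35, 95, -50]]
85 mid [[-30, 19, 102, 44, 87, 141], [-30, 19, 102, 44, 87, -39]]
85 front [[-22, 23, 108, 49, 75, 138], [-22, 23, 108, 49, 75, -42]]
85 seat [[-12, 19, 116, 56, 67, 139], [-12, 19, 116, 56, 67, -41]]
104 rot [[-41, 28, 103, 26, 93, 116], [-41, 28, 103, 26, 93, -64]]
104 rotup [[-41, 20, 100, 27, 103, 121], [-41, 20, 100, 27, 103, -59]]
104 mid [[-26, 26, 92, 36, 98, 133], [-26, 26, 92, 36, 98, -47]]
104 front [[-19, 30, 98, 40, 86, 131], [-19, 30, 98, 40, 86, -49]]
104 seat [[-10, 26, 106, 45, 79, 134], [-10, 26, 106, 45, 79, -46]]
```

Run:
```python
from h import *
def go(xy,z,az,tilt,back):
    o,zz=tool(az,tilt)[1]; ctrl.reach(list(np.r_[xy,z]+zz*(.019-back)),list(o))
go((.463,-.174),.122,78,50,.16); snap('wrist','w_rot'); print(state()['eef_pos'],state()['time_s'])
go((.577,.148),.124,105.3,50,.19); snap('wrist','w_press'); print(state()['eef_pos'],state()['time_s'])
a=cv2.imread('pics/w_rot.png');b=cv2.imread('pics/w_press.png')
cv2.imwrite('pics/wr.png',cv2.resize(np.hstack([a,b]),(800,300)))
```

```text
[ 0.44041199 -0.2804728   0.21290472] 1.7917
[0.61129618 0.02014306 0.23370648] 3.1583
```

View pics/wr.png

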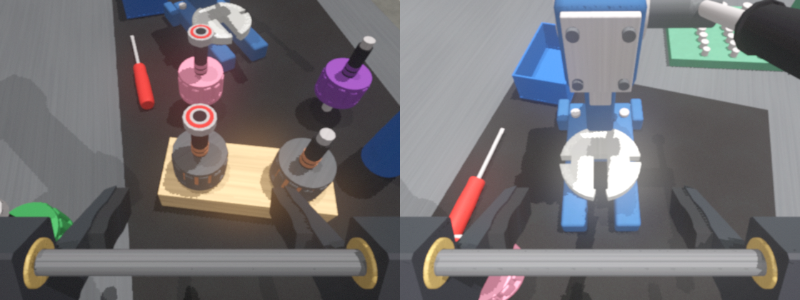

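The left wrist view shows the red-sealed rotor, with its bearing at (200,118) in the reduced picture. The right view shows the whole plate (600,163) and its slot. Next I refine both from the wrist depth.

Run:
```python
from h import *
im,d,c=load('w_rot');V=cloud(d,c)
m=(np.hypot(V[...,0]-.463,V[...,1]+.174)<.03)&(abs(V[...,2]-.160)<.005); q=V[m]
print('bearing top',len(q),cv2.minEnclosingCircle(q[:,:2].astype(np.float32)),q.mean(0))
h=cv2.cvtColor(im,cv2.COLOR_RGB2HSV)
mm=(h[...,0]>8)&(h[...,0]<28)&(h[...,1]>50)&(abs(V[...,2]-.045)<.004)&(np.hypot(V[...,0]-.52,V[...,1]+.2)<.15)
print('block',cv2.minAreaRect(V[mm][:,:2].astype(np.float32)))
im,d,c=load('w_press');V=cloud(d,c)
s=(np.hypot(V[...,0]-.577,V[...,1]-.148)<.08)&(abs(V[...,2]-.047)<.004)&(im.min(-1)>110)
s=cv2.morphologyEx(s.astype(np.uint8),cv2.MORPH_OPEN,np.ones((3,3)))>0
q=V[s]; print('plate',len(q),cv2.minEnclosingCircle(q[:,:2].astype(np.float32)),q.mean(0))
(cx,cy),r=cv2.minEnclosingCircle(q[:,:2].astype(np.float32))
# slot: pixels inside disc not plate (ray hits lower); intersect rays with plane z=.047
f=210/np.tan(np.radians(c['vfov'])/2); v,u=np.mgrid[:420,:560]; R=np.array(c['R']);o=-R.T@np.ravel(c['t'])
ray=np.stack([(u-c['cx'])/f,(v-c['cy'])/f,np.ones_like(u)],-1)@R
X=o+ray*((.047-o[2])/ray[...,2])[...,None]
for yaw in(103,104,105,106,107):
    a=np.radians(yaw);ux=np.array([np.cos(a),np.sin(a)]);uy=np.array([-ux[1],ux[0]])
    rel=X[...,:2]-[cx,cy];A=rel@ux;B=rel@uy
    ins=(np.hypot(A,B)<.055)&(abs(B)<.018)&(A<.012)
    sl=ins&(im.max(-1)<110)
    row=[]
    for a0 in np.arange(-.05,.011,.01):
        k=sl&(abs(A-a0)<.005); 
        row.append((round(1e3*B[k].min(),1),round(1e3*B[k].max(),1)) if k.sum()>3 else None)
    print(yaw,row,'end',np.percentile(A[sl&(abs(B)<.006)],98).round(4))
h=cv2.cvtColor(im,cv2.COLOR_RGB2HSV)
blue=(h[...,0]>100)&(h[...,0]<125)&(h[...,1]>110)&(abs(V[...,2]-.032)<.004)&(np.hypot(V[...,0]-.577,V[...,1]-.148)<.115)
k,l,st,ce=cv2.connectedComponentsWithStats(blue.astype(np.uint8))
for j in range(1,k):
    if st[j,4]>150: print('arm',st[j,4],cv2.minAreaRect(V[l==j][:,:2].astype(np.float32)))
# head front plane
fr=(V[...,2]>.23)&(V[...,2]<.30)&(np.hypot(V[...,0]-.585,V[...,1]-.105)<.045); p=V[fr]; p=p[~np.isnan(p[:,0])]
n=np.linalg.svd(p-np.median(p,0),full_matrices=False)[2][2]; print('front n',len(p),np.median(p,0),n,np.degrees(np.arctan2(n[1],n[0])))
```

```text
bearing top 1593 ((0.46211308240890503, -0.17591135203838348), 0.0180720966309309) [ 0.46170761 -0.17799699  0.16048236]
block ((0.5240337252616882, -0.1967950165271759), (0.09125549346208572, 0.2305777668952942), 71.14383697509766)
plate 7374 ((0.5767547488212585, 0.14690187573432922), 0.06077384576201439) [0.57740535 0.14567109 0.04734053]Traceback (most recent call last):
  File "<stdin>", line 26, in <module>
    return _quantile_unchecked(
        a, q, axis, out, overwrite_input, method, keepdims, weights)
    return _ureduce(a,
                    func=_quantile_ureduce_func,
    ...<5 lines>...
                    overwrite_input=overwrite_input,
                    method=method)
    r = func(a, **kwargs)
    result = _quantile(arr,
                       quantiles=q,
    ...<2 lines>...
                       out=out,
                       weights=wgt)
    slices_having_nans = np.isnan(arr[-1, ...])
                                  ~~~^^^^^^^^^
IndexError: index -1 is out of bounds for axis 0 with size 0
```

Run:
```python
from h import *
im,d,c=load('w_press');V=cloud(d,c); C=np.array([.5768,.1469])
f=210/np.tan(np.radians(c['vfov'])/2); v,u=np.mgrid[:420,:560]; R=np.array(c['R']);o=-R.T@np.ravel(c['t'])
ray=np.stack([(u-c['cx'])/f,(v-c['cy'])/f,np.ones_like(u)],-1)@R
X=o+ray*((.047-o[2])/ray[...,2])[...,None]
sl=(np.hypot(*(X[...,:2]-C).transpose(2,0,1))<.05)&((V[...,2]<.04)|(d==0))
for yaw in(103,104,105,106,107):
    a=np.radians(yaw);ux=np.array([np.cos(a),np.sin(a)]);uy=np.array([-ux[1],ux[0]])
    rel=X[...,:2]-C;A=rel@ux;B=rel@uy; S=sl&(abs(B)<.025)&(A<.015)
    row=[]
    for a0 in np.arange(-.045,.011,.01):
        k=S&(abs(A-a0)<.003); row.append((round(1e3*B[k].min(),1),round(1e3*B[k].max(),1)) if k.sum()>3 else None)
    print(yaw,row,'end',A[S&(abs(B)<.006)].max() if S.any() else 0)
h=cv2.cvtColor(im,cv2.COLOR_RGB2HSV)
blue=(h[...,0]>100)&(h[...,0]<125)&(h[...,1]>90)&(abs(V[...,2]-.032)<.005)&(np.hypot(V[...,0]-.577,V[...,1]-.148)<.12)
k,l,st,ce=cv2.connectedComponentsWithStats(blue.astype(np.uint8))
for j in range(1,k):
    if st[j,4]>150: print('arm',st[j,4],cv2.minAreaRect(V[l==j][:,:2].astype(np.float32)))
fr=(V[...,2]>.235)&(V[...,2]<.29)&(np.hypot(V[...,0]-.588,V[...,1]-.105)<.03); p=V[fr]
m=np.median(p,0);p=p[np.linalg.norm(p-m,axis=1)<.04]
n=np.linalg.svd(p-p.mean(0),full_matrices=False)[2][2]; print('front',len(p),p.mean(0),n,np.degrees(np.arctan2(n[1],n[0])))
```

```text
103 [(np.float64(-12.2), np.float64(8.0)), (np.float64(-11.0), np.float64(8.5)), (np.float64(-10.8), np.float64(9.1)), (np.float64(-10.5), np.float64(9.6)), (np.float64(-10.3), np.float64(10.1)), (np.float64(-10.0), np.float64(10.5))] end 0.006228027734792879
104 [(np.float64(-11.4), np.float64(8.8)), (np.float64(-10.4), np.float64(9.1)), (np.float64(-10.3), np.float64(9.5)), (np.float64(-10.2), np.float64(9.8)), (np.float64(-10.1), np.float64(10.1)), (np.float64(-10.1), np.float64(22.1))] end 0.0062231406741787764
105 [(np.float64(-10.7), np.float64(9.5)), (np.float64(-9.7), np.float64(9.7)), (np.float64(-9.8), np.float64(9.9)), (np.float64(-9.9), np.float64(10.0)), (np.float64(-10.1), np.float64(10.2)), (np.float64(-10.1), np.float64(22.1))] end 0.006216357984630401
106 [(np.float64(-9.9), np.float64(10.3)), (np.float64(-9.2), np.float64(10.3)), (np.float64(-9.5), np.float64(10.3)), (np.float64(-9.7), np.float64(10.2)), (np.float64(-10.0), np.float64(10.2)), (np.float64(-10.2), np.float64(22.0))] end 0.006222222337473304
107 [(np.float64(-9.2), np.float64(11.1)), (np.float64(-8.6), np.float64(10.9)), (np.float64(-9.1), np.float64(10.7)), (np.float64(-9.5), np.float64(10.6)), (np.float64(-10.0), np.float64(10.4)), (np.float64(-10.2), np.float64(22.0))] end 0.006230452935037031
arm 927 ((0.5938076376914978, 0.23842740058898926), (0.05582794174551964, 0.055064428597688675), 79.07573699951172)
arm 917 ((0.5147725939750671, 0.21615742146968842), (0.05600643903017044, 0.054938904941082), 41.857513427734375)
arm 1599 ((0.6297704577445984, 0.0950935110449791), (0.03459382429718971, 0.06159966066479683), 16.369260787963867)
arm 1595 ((0.5579740405082703, 0.07485628873109818), (0.03506288304924965, 0.061400365084409714), 15.736528396606445)
front 8681 [0.58650593 0.10993879 0.2658618 ] [-0.26650408  0.96382298  0.00456477] 105.45650977017782
```

```bash
cat >> h.py <<'E'
YAW=105.4; TILT=50; H=.077
UX=np.array([np.cos(np.radians(YAW)),np.sin(np.radians(YAW)),0]); UY=np.array([-UX[1],UX[0],0]); C=np.array([.5768,.1469,0])
def pose(org,az,back=0,tilt=TILT):
    "TCP pose with rotor origin at org"
    o,zz=tool(az,tilt)[1]; return list(np.array(org)+[0,0,H]+zz*(.019-back)),list(o)
def st():
    s=state(); print('t',s['time_s'],'F',np.round(s['contact_force'],1),'w',round(s['grip_width']*88,1),'gf',s['gripper_force'],'p',np.round(s['eef_pos'],4))
E
python3 - <<'E'
from h import *
B=np.array([.4623,-.1758,.045])
ctrl.reach(*pose(B,85,.15)); 
ctrl.servo_line(pose(B,85)[0],v=.12,stop_force=8); st()
eoat.grip(0.0,40); st()
ctrl.servo_line(pose(B+[0,0,.115],85)[0],v=.1); st()
p,o=pose([.60,-.06,.16],YAW); ctrl.servo_line(p,o,v=.15); st()
snap('wrist','w_held');snap('scene','s_held')
E
```

```text
t 5.8417 F [-0.2  0.6 -0.6] w 87.7 gf 0.0 p [ 0.464  -0.1621  0.1102]
t 6.9 F [-0.1  0.5  0.6] w 18.7 gf 40.00005081295967 p [ 0.4636 -0.1612  0.1098]
t 8.2 F [ 0.4  0.1 -6.7] w 18.7 gf 40.00075031071901 p [ 0.4632 -0.161   0.224 ]
t 9.525 F [ 0.3 -0.4 -7.5] w 18.6 gf 40.00013932585716 p [ 0.5955 -0.0466  0.2246]
```

View pics/w_held.png

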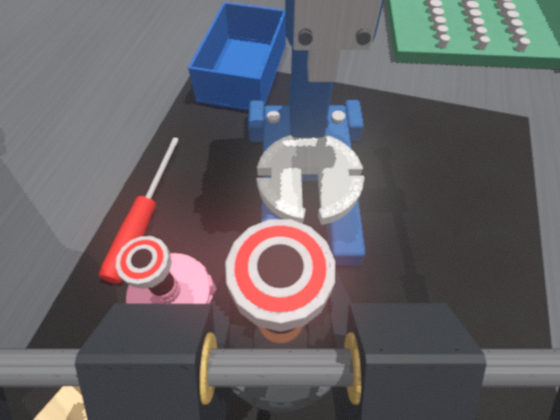

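The rotor is held, and its bearing shows at (280,265). I check its tilt and offset in the grip.

Run:
```python
from h import *
im,d,c=load('w_held');V=cloud(d,c)
o,zz=tool(YAW,TILT)[1]; tcp=np.array(state()['eef_pos']); G=tcp-zz*.019; O=G-[0,0,H]; print('org by grip',O.round(4))
m=(np.hypot(V[...,0]-O[0],V[...,1]-O[1])<.03)&(abs(V[...,2]-O[2]-.115)<.01); q=V[m]
(x,y),r=cv2.minEnclosingCircle(q[:,:2].astype(np.float32)); print(len(q),(x,y),r,'z',q.mean(0)[2], 'exp',O[2]+.115)
n=np.linalg.svd(q-q.mean(0),full_matrices=False)[2][2]; n*=np.sign(n[2]); print('n',n, 'tilt along,lat deg',np.degrees([n@UX,n@UY]))
dx=np.array([x,y,0])-[O[0],O[1],0]; print('off along,lat',dx@UX,dx@UY)
```

```text
org by grip [ 0.5994 -0.0608  0.1601]
9860 (0.6006155014038086, -0.06712894886732101) 0.024846995249390602 z 0.2749386047916676 exp 0.27508163725982193
n [ 0.02831885 -0.10880339  0.99365983] tilt along,lat deg [-6.44102498  0.09117671]
off along,lat -0.006414615317068568 0.0005149399263586739
```

Run:
```python
from h import *
im,d,c=load('w_held');V=cloud(d,c)
h=cv2.cvtColor(im,cv2.COLOR_RGB2HSV); O=np.array([.5994,-.0608,.1601])
m=((h[...,0]<8)|(h[...,0]>172))&(h[...,1]>130)&(np.hypot(V[...,0]-O[0],V[...,1]-O[1])<.03)&(abs(V[...,2]-.275)<.008)
q=V[m]; (x,y),r=cv2.minEnclosingCircle(q[:,:2].astype(np.float32)); print(len(q),(x,y),r,q.mean(0))
n=np.linalg.svd(q-q.mean(0),full_matrices=False)[2][2]; n*=np.sign(n[2]); print(np.degrees([n@UX,n@UY]))
dx=np.array([x,y,0])-[O[0],O[1],0]; print('off along,lat',dx@UX,dx@UY)
```

```text
2832 (0.5985025763511658, -0.060467083007097244) 0.014639701694250107 [ 0.59880448 -0.06176524  0.27559182]
[0.12742467 0.05594303]
off along,lat 0.0005592800827742613 0.0007767938714114886
```

Run:
```python
from h import *
def P(s,z): return pose(C+UX*s-UY*.0004+[0,0,z],YAW)[0]
ctrl.servo_line(P(-.12,.16),v=.15)
print(ctrl.servo_line(P(-.12,.0495),v=.1,stop_force=6)); st()
print(ctrl.servo_line(P(-.03,.0495),v=.06,stop_force=6)); st()
print(ctrl.servo_line(P(.006,.0495),v=.02,stop_force=5)); st()
G=np.array(state()['eef_pos'])-P(0,.0495); print('s',G@UX,'lat',G@UY)
snap('wrist','w_in')
```

```text
False
t 11.6417 F [-0.9  0.2 -6.9] w 18.6 gf 40.000060983002186 p [0.6058 0.0452 0.1152]
False
t 13.2917 F [ 0.1 -0.4 -6.5] w 18.8 gf 40.00014692544937 p [0.5815 0.1318 0.1143]
False
t 15.2417 F [-0.2 -3.2 -4.5] w 18.4 gf 39.9971966072917 p [0.572  0.1666 0.1144]
s 0.005720794633378169 lat -0.00019012889391500416
```

View pics/w_in.png

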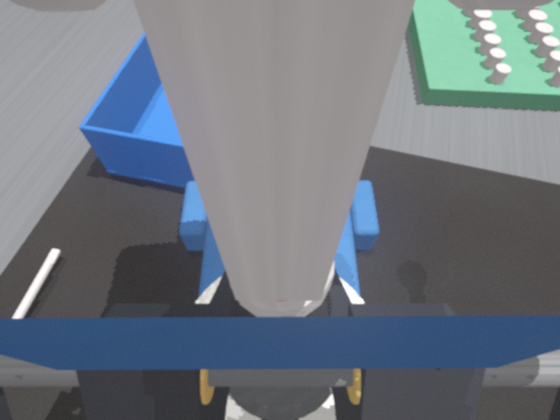

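The plate, bearing and ram are visible but the head blocks most of the view. There is about 3 N of contact at s = 5.7 mm. I push on gently to find out whether that is the slot end.

Run:
```python
from h import *
def P(s,z): return pose(C+UX*s-UY*.0004+[0,0,z],YAW)[0]
for s in(.0065,.0075,.0085,.0095):
    r=ctrl.servo_line(P(s,.0495),v=.01,stop_force=5); st()
    if np.array(state()['contact_force'])@UX<-7: break
snap('scene','s_in')
i=cv2.imread('pics/s_in.png')[150:310,230:400]; cv2.imwrite('pics/s_inc.png',cv2.resize(i,None,fx=3.5,fy=3.5,interpolation=cv2.INTER_CUBIC))
```

```text
t 15.5417 F [ 0.6 -3.5 -3.9] w 18.5 gf 39.99691642820835 p [0.5718 0.1673 0.1144]
t 15.7917 F [ 1.2 -3.7 -3.9] w 18.9 gf 39.997123181819916 p [0.5715 0.1683 0.1144]
t 16.0417 F [ 0.7 -3.6 -4.2] w 18.6 gf 39.99861225485802 p [0.5712 0.1693 0.1144]
t 16.2917 F [ 1.6 -3.4 -4. ] w 18.8 gf 40.00001270323992 p [0.5708 0.1703 0.1144]
```

View pics/s_inc.png

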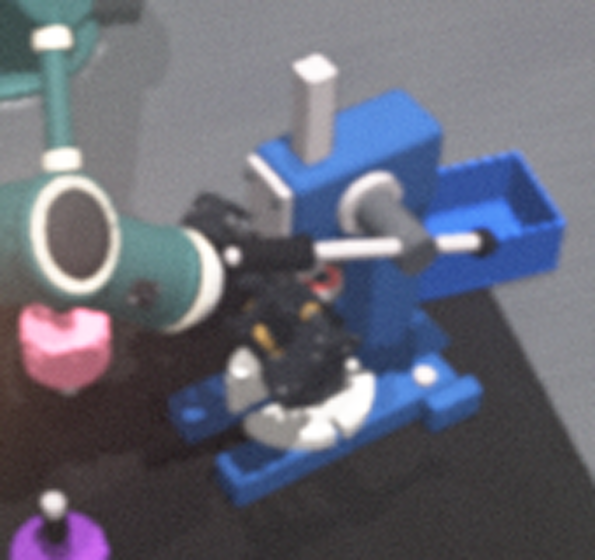

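Run:
```python
from h import *
O=np.array(state()['eef_pos'])-tool(YAW,TILT)[1][1]*.019-[0,0,H]; print('now org by grip',O, 's',(O-C)@UX)
for fn,o in(('s_held',np.array([.5994,-.0608,.1601])),('s_in',O)):
    im,d,c=load(fn);V=cloud(d,c);h=cv2.cvtColor(im,cv2.COLOR_RGB2HSV)
    m=((h[...,0]<12)|(h[...,0]>168))&(h[...,1]>70)&(np.linalg.norm(V-(o+[0,0,.112]),axis=-1)<.035)
    q=V[m];q=q[~np.isnan(q[:,0])]; dd=q-(o+[0,0,.115]); v,u=np.nonzero(m)
    print(fn,len(q),'along',np.round(1e3*np.percentile(dd@UX,[0,50,100]),1),'lat',np.round(1e3*np.percentile(dd@UY,[0,50,100]),1),'z',np.round(1e3*np.percentile(dd[:,2],[0,50,100]),1),(u.mean(),v.mean()),proj(o+[0,0,.115],c))
```

```text
now org by grip [0.5747109  0.15626895 0.04956621] s 0.009587331875680056
s_held 56 along [-10.5   5.7  15.5] lat [-17.3   3.4  15.3] z [-11.    0.2   3.6] (np.float64(241.875), np.float64(221.91071428571428)) (np.float64(240.3486645190989), np.float64(222.61106318183693))
s_in 35 along [-5.4 10.7 24.6] lat [-14.5  -7.    9. ] z [-5.6 -0.5  5. ] (np.float64(323.0857142857143), np.float64(229.57142857142858)) (np.float64(318.8907859476577), np.float64(229.28878898298032))
```

The steady 3.6 N suggests the shaft met the slot end at s of about 5 mm and the rotor then pivoted in the grip. I back off, relax the grip so it levels itself on the plate, then regrip lightly and creep to the first contact.

Run:
```python
from h import *
def P(s,z): return pose(C+UX*s-UY*.0004+[0,0,z],YAW)[0]
ctrl.servo_line(P(.003,.0495),v=.02); st()
ctrl.servo_line(P(.003,.0472),v=.01,stop_force=6); st()
eoat.grip(.32,3); ctrl.dwell(.5); st()
z0=state()['eef_pos'][2]
eoat.grip(0,14); ctrl.dwell(.1); st()
e=np.array(state()['eef_pos'])
for zoff in(.001,):
    ctrl.servo_line(list(e+[0,0,zoff]),v=.01); st()
ctrl.servo_line(list(e+[0,0,zoff]-UX*.005),v=.02); st()
f0=np.array(state()['contact_force'])@UX
for k in np.arange(-.0045,.0061,.0005):
    ctrl.servo_line(list(e+[0,0,zoff]+UX*k),v=.01); f=np.array(state()['contact_force'])@UX-f0
    print(round(k*1e3,1),round(f,2),end=' | ')
    if f<-1.2 and k>0: break
st()
```

```text
t 16.8167 F [-0.2  0.3 -7.7] w 18.4 gf 40.00300470739603 p [0.5719 0.1642 0.1138]
t 17.2 F [-0.4 -0.8 -2.7] w 18.7 gf 40.004124976694584 p [0.5726 0.164  0.1125]
t 18.05 F [-0.5  0.   1.2] w 27.9 gf 0.0 p [0.5725 0.164  0.112 ]
t 18.45 F [-0.3 -0.3 -0.4] w 19.1 gf 13.99998776614666 p [0.5725 0.1639 0.1119]
t 18.7 F [ 0.2  0.4 -5.6] w 19.1 gf 14.002412036061287 p [0.5722 0.1638 0.1121]
t 19.1 F [-0.7  0.4 -5. ] w 19.2 gf 14.001204930245876 p [0.5736 0.159  0.1127]
-4.5 0.88 | -4.0 0.48 | -3.5 -1.04 | -3.0 -0.93 | -2.5 -0.79 | -2.0 -0.54 | -1.5 -0.65 | -1.0 -1.42 | -0.5 -0.96 | -0.0 -0.35 | 0.5 0.23 | 1.0 -1.4 | t 22.1 F [ 0.5 -0.7 -8.2] w 18.6 gf 14.000055491924286 p [0.5722 0.1649 0.113 ]
```

Run:
```python
from h import *
def P(s,z): return pose(C+UX*s-UY*.0004+[0,0,z],YAW)[0]
z=.0487
def av():
    a=[]
    for _ in range(10): ctrl.dwell(.02); a.append(state()['contact_force'])
    return np.mean(a,0)
for s in np.arange(.001,.0071,.001):
    ctrl.servo_line(P(s,z),v=.01); a=av(); print(round(s*1e3,1),'along',round(a@UX,2),'lat',round(a@UY,2),'z',round(a[2],2))
    if s>.003 and a@UX<-1.3: break
st()
```

```text
1.0 along 0.07 lat 0.21 z -7.48
2.0 along 0.09 lat -0.09 z -7.15
3.0 along -0.19 lat 0.13 z -7.17
4.0 along -0.27 lat 0.09 z -7.13
5.0 along -0.39 lat -0.15 z -6.92
6.0 along -0.35 lat -0.16 z -6.83
7.0 along -0.73 lat -0.15 z -6.65
t 25.225 F [ 0.4 -1.1 -6.4] w 19.1 gf 13.99954330176115 p [0.5715 0.1678 0.1135]
```

Run:
```python
from h import *
def P(s,z): return pose(C+UX*s-UY*.0004+[0,0,z],YAW)[0]
z=.0487
def av():
    a=[]
    for _ in range(10): ctrl.dwell(.02); a.append(state()['contact_force'])
    return np.mean(a,0)
for s in (.008,.009):
    ctrl.servo_line(P(s,z),v=.01); a=av(); print(round(s*1e3,1),'along',round(a@UX,2),'lat',round(a@UY,2),'z',round(a[2],2))
snap('scene','s_a'); snap('top','t_a')
i=cv2.imread('pics/s_a.png')[190:290,270:370]; j=cv2.imread('pics/t_a.png')[140:240,210:310]
cv2.imwrite('pics/st.png',cv2.resize(np.hstack([i,j]),None,fx=4,fy=4,interpolation=cv2.INTER_CUBIC))
```

```text
8.0 along -0.87 lat -0.05 z -6.77
9.0 along -1.23 lat -0.17 z -6.39
```

View pics/st.png

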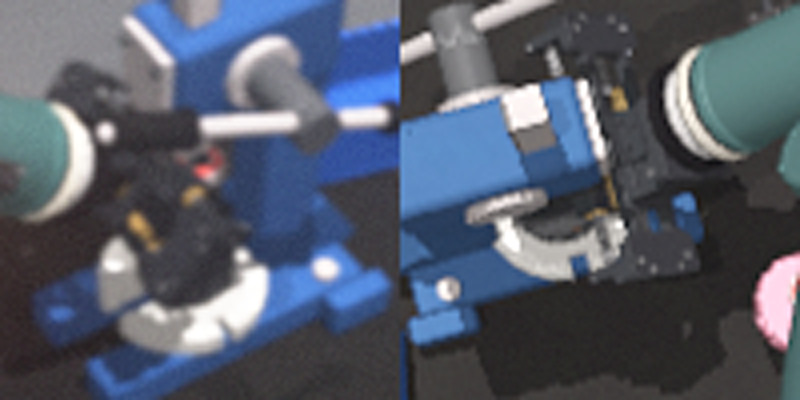

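Left: the red seal shows at (205,165), under the head and in line with the ram, with the rotor leaning slightly forward. The force rises from s of about 2.5 mm, so the shaft is against the slot end. I lower it, release so it rocks flat, retreat and look.

Run:
```python
from h import *
def P(s,z,b=0): return pose(C+UX*s-UY*.0004+[0,0,z],YAW,b)[0]
ctrl.servo_line(P(.006,.0487),v=.02)
ctrl.servo_line(P(.006,.0472),v=.01,stop_force=4); st()
eoat.grip(.27,3); ctrl.dwell(.4); st()
eoat.grip(.75); 
ctrl.servo_line(P(.006,.0475,.15),v=.12); st()
snap('wrist','w_rel')
im,d,c=load('w_rel');V=cloud(d,c);h=cv2.cvtColor(im,cv2.COLOR_RGB2HSV)
m=((h[...,0]<8)|(h[...,0]>172))&(h[...,1]>110)&(np.hypot(V[...,0]-C[0],V[...,1]-C[1])<.03)&(abs(V[...,2]-.162)<.012)
q=V[m]; (x,y),r=cv2.minEnclosingCircle(q[:,:2].astype(np.float32)); n=np.linalg.svd(q-q.mean(0),full_matrices=False)[2][2]; n*=np.sign(n[2])
dx=np.array([x,y,0])-C; print('seal',len(q),r,q.mean(0),'s,lat',dx@UX,dx@UY,'tilt',np.degrees([n@UX,n@UY]))
```

```text
t 26.6833 F [ 0.9 -2.8  5.9] w 19.2 gf 13.999829515814781 p [0.5719 0.1667 0.1122]
t 27.3667 F [0.1 1.  0.2] w 23.7 gf 0.0 p [0.5704 0.1663 0.1093]
t 29.5417 F [-0.7 -0.7  0.2] w 66.2 gf 0.0 p [0.6017 0.0566 0.208 ]
seal 306 0.014007669873535633 [0.57787993 0.14151629 0.16276106] s,lat 9.543500217960948e-05 0.00023245971519675386 tilt [0.98415984 0.35234288]
```

View pics/w_rel.png

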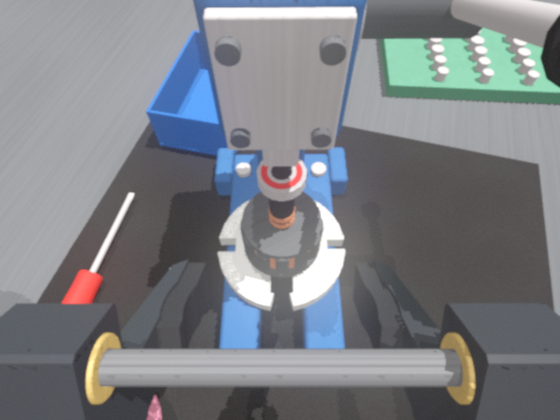

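The rotor stands flat on the plate with its shaft in the slot, its bearing at (282,175) partly under the head. I check its exact position along the slot from the front edges of the poles and seal.

Run:
```python
from h import *
from scipy.optimize import least_squares
im,d,c=load('w_rel');V=cloud(d,c);h=cv2.cvtColor(im,cv2.COLOR_RGB2HSV)
rel=V-C;A=rel@UX;B=rel@UY
for nm,z0,r0,tol in(('bearing',.162,.0175,.003),('poles side',.075,.036,.015),('plate',.047,.06,.003)):
    m=(abs(V[...,2]-z0)<tol)&(np.hypot(A,B)<.068)&((np.hypot(A,B)>.027)|(z0>.1))
    if nm=='plate': m&=im.min(-1)>110
    a=A[m];b=B[m]
    # front boundary per lateral bin
    pts=[(np.percentile(a[abs(b-x)<.001],3),x) for x in np.arange(-.8,.81,.1)*r0 if (abs(b-x)<.001).sum()>5 and (nm!='plate' or abs(x)>.014)]
    p=np.array(pts); s=least_squares(lambda q:np.hypot(p[:,0]-q[0],p[:,1]-q[1])-r0,[.0,0],loss='soft_l1',f_scale=.001)
    print(nm,len(p),'s,lat mm',(s.x*1e3).round(2),'rms',np.sqrt(np.mean(s.fun**2))*1e3)
```

```text
bearing 17 s,lat mm [ 0.87 -0.03] rms 0.24771631613455006
poles side 17 s,lat mm [ 0.6  -0.17] rms 0.5304234891342959
plate 12 s,lat mm [ 0.9  -0.02] rms 0.4801150464437809
```

The rotor and plate are concentric to within 0.3 mm, so it is seated. Now I find the lever angle from the first pictures.

```bash
cat >> h.py <<'E'
S=C+.0009*UX; PV=S+.031*UX-.085*UY+np.array([0,0,.262])
E
python3 - <<'E'
from h import *
for fn in('top0','scene0','w_press'):
    im,d,c=load(fn);V=cloud(d,c);r=V-PV; a=r@UX;b=r@UY;z=r[...,2]
    m=(abs(b)<.02)&(np.hypot(a,z)<.18)&(a<-.09); th=np.degrees(np.arctan2(z[m],-a[m])); R=np.hypot(a,z)[m]
    print(fn,m.sum(),'theta',np.percentile(th,[5,50,95]).round(1),'lat',np.median(b[m]).round(4),'Rmax',np.percentile(R,98).round(3))
eoat.grip(0.0,20)
# IK feasibility for pushing arc
for th in(35,20,0,-20,-50):
    t=np.radians(th); g=PV-UX*.135*np.cos(t)+np.array([0,0,.135*np.sin(t)])
    for tilt in(0,10,25,40):
        print(th,tilt,[None if (q:=solve_ik(list(g),list(o))) is None else np.round(q).astype(int).tolist() for o,_ in tool(YAW,tilt)])
st()
E
```

```text
top0 253 theta [24.6 28.1 30.7] lat 0.0046 Rmax 0.167
scene0 250 theta [22.1 27.5 30.5] lat -0.0093 Rmax 0.168
w_press 7221 theta [20.9 25.8 30.6] lat 0.0108 Rmax 0.154
35 0 [None, [6, 14, 83, 0, 83, -10]]
35 10 [None, [1, 15, 82, 10, 85, -15]]
35 25 [None, [-6, 18, 81, 23, 90, -23]]
35 40 [None, [-11, 22, 80, 35, 96, -28]]
20 0 [None, [4, 15, 85, 0, 80, -11]]
20 10 [None, [0, 16, 84, 10, 83, -17]]
20 25 [None, [-7, 19, 82, 23, 88, -25]]
20 40 [None, [-12, 24, 81, 35, 95, -31]]
0 0 [None, [4, 16, 88, 0, 76, -12]]
0 10 [None, [-1, 17, 87, 10, 79, -19]]
0 25 [None, [-7, 21, 85, 23, 85, -27]]
0 40 [None, [-13, 26, 84, 35, 92, -34]]
-20 0 [None, [4, 17, 92, 0, 71, -11]]
-20 10 [None, [0, 19, 90, 10, 74, -19]]
-20 25 [None, [-7, 22, 88, 23, 80, -28]]
-20 40 [[-12, 27, 86, 35, 88, 144], [-12, 27, 86, 35, 88, -36]]
-50 0 [None, [8, 19, 95, 0, 65, -8]]
-50 10 [None, [3, 20, 94, 11, 68, -17]]
-50 25 [None, [-4, 24, 93, 25, 74, -28]]
-50 40 [[-9, 29, 91, 36, 82, 143], [-9, 29, 91, 36, 82, -37]]
t 30.6167 F [-0.  -0.1  0.2] w 0.4 gf 0.0 p [0.6023 0.056  0.2087]
```

Lever θ is about 28°, so lever is about 0.21. I back out, go over the grip and push along the arc.

```bash
cat >> h.py <<'E'
def lev(th,gap=0.0):
    t=np.radians(th); tilt=np.interp(th,[-50,0,30],[45,20,15])
    n=UX*np.sin(t)*1+np.array([0,0,np.cos(t)])   # normal on top of bar
    g=PV-UX*.135*np.cos(t)+np.array([0,0,.135*np.sin(t)])
    off=.012+.009*abs(np.sin(np.radians(th+tilt)))+gap
    o,_=tool(YAW,tilt)[1]; return list(g+n*off),list(o),n
E
python3 - <<'E'
from h import *
e=np.array(state()['eef_pos'])
ctrl.servo_line(list(e-UX*.10+[0,0,.06]),v=.2)
p,o,n=lev(28,.05); print(p)
ctrl.servo_line(list(np.array(e)-UX*.10+[0,0,.24]),v=.25)
ctrl.reach(p,o); st()
p,o,n=lev(28,-.01); print(ctrl.servo_line(p,o,v=.04,stop_force=2.5)); st()
print('gap',(np.array(state()['eef_pos'])-np.array(lev(28)[0]))@n)
snap('scene','s_lev');i=cv2.imread('pics/s_lev.png')[130:310,200:400]; cv2.imwrite('pics/s_levc.png',cv2.resize(i,None,fx=3,fy=3))
E
```

```text
[np.float64(0.6734310124150722), np.float64(0.1161663266314484), np.float64(0.3855746503538306)]
t 32.9667 F [-0.1 -0.  -0.5] w 0.4 gf 0.0 p [0.6727 0.1157 0.3838]
False
t 34.6167 F [-0.5  0.4  0.4] w 1.1 gf 0.33591874642297626 p [0.6809 0.0892 0.3329]
gap -0.009652407163158214
```

View pics/s_levc.png

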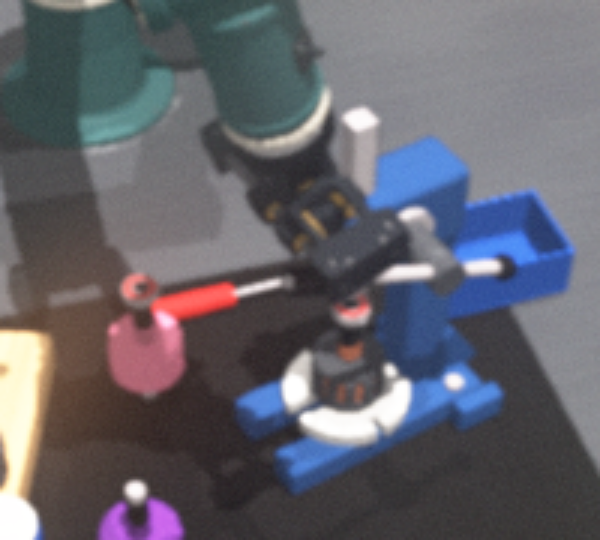

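The closed fingers sit over the lever grip and the rotor stands under the ram. I sweep the lever down.

Run:
```python
from h import *
gap=-.006
for th in np.arange(27,-49,-4.):
    p,o,n=lev(th,gap)
    ctrl.servo_line(p,o,v=.07); s=state(); F=np.array(s['contact_force']); print(round(th),'Fn',round(F@n,1),'|F|',round(np.linalg.norm(F),1),end=' ; ')
    if np.linalg.norm(F)>28: print('STOP');break
print(); st()
```

```text
27 Fn 0.4 |F| 1.0 ; 23 Fn -0.7 |F| 0.7 ; 19 Fn -0.8 |F| 1.3 ; 15 Fn 0.4 |F| 1.1 ; 11 Fn -0.2 |F| 1.2 ; 7 Fn -0.4 |F| 0.6 ; 3 Fn -0.6 |F| 0.7 ; -1 Fn 0.2 |F| 0.3 ; -5 Fn -0.7 |F| 0.8 ; -9 Fn 0.7 |F| 1.4 ; -13 Fn -0.5 |F| 0.6 ; -17 Fn -0.2 |F| 0.6 ; -21 Fn -0.3 |F| 0.7 ; -25 Fn -1.0 |F| 1.1 ; -29 Fn -0.9 |F| 1.0 ; -33 Fn -1.1 |F| 1.1 ; -37 Fn 1.1 |F| 1.4 ; -41 Fn 0.9 |F| 1.1 ; -45 Fn 1.1 |F| 1.8 ; 
t 40.15 F [1.2 0.1 1.3] w 0.7 gf 0.5814160360023379 p [0.6768 0.1038 0.171 ]
```

Run:
```python
from h import *
e=np.array(state()['eef_pos'])-PV; print('tcp rel pivot along,lat,z',e@UX,e@UY,e[2])
snap('top','t_b');snap('scene','s_b')
for fn in('top0','t_b','scene0','s_b'):
    im,d,c=load(fn);V=cloud(d,c);r=V-PV; a=r@UX;b=r@UY;z=r[...,2];g=np.hypot(a,z)
    for nm,sel in(('rear',(a>.03)),('front',(a<-.03))):
        m=(abs(b)<.025)&(g<.165)&sel&(V[...,2]>.1)
        if m.sum()<5: print(fn,nm,'none'); continue
        th=np.degrees(np.arctan2(z[m],-a[m])); th=np.where(nm=='rear',(th+180+180)%360-180,th)
        print(fn,nm,m.sum(),'th',np.percentile(th,[10,50,90]).round(1),'lat',np.percentile(b[m],[10,50,90]).round(4))
```

```text
tcp rel pivot along,lat,z -0.10000800871075907 -8.661284743778243e-06 -0.0910054291317916
top0 rear 111 th [15.5 19.4 24.9] lat [-0.0022  0.0044  0.011 ]
top0 front 356 th [25.5 28.2 30.9] lat [-0.004   0.004   0.0117]
t_b rear 98 th [-55.3 -51.6 -46.5] lat [-0.0029  0.0051  0.0112]
t_b front 624 th [-45.3 -22.5   0.8] lat [-0.0141  0.0026  0.0173]
scene0 rear 99 th [15.6 20.  26.3] lat [-0.011  -0.0053  0.001 ]
scene0 front 326 th [23.5 28.1 30.8] lat [-0.0129 -0.0072  0.0005]
s_b rear 110 th [-54.3 -51.  -45.3] lat [-0.0104 -0.0047  0.0021]
s_b front 453 th [-47.4 -36.   -0.4] lat [-0.0206 -0.0056  0.0117]
```

The rear end turned 71°, so the lever is at about 1.45. The forces read near zero only because they were taken at rest. I finish with force-guarded steps.

Run:
```python
from h import *
gap=-.006
for th in np.arange(-46,-60,-1.):
    p,o,n=lev(th,gap); e=np.array(state()['eef_pos'])
    r=ctrl.servo_line(p,o,v=.03,stop_force=18); s=state(); F=np.array(s['contact_force']); e=np.array(s['eef_pos']); print(th,r,'Fn',round(F@n,1),'|F|',round(np.linalg.norm(F),1),'lag mm',round(1e3*(e-p)@n,2))
    if r or np.linalg.norm(F)>22: break
st(); snap('top','t_c')
snap('scene','s_c')
for fn in('t_c','s_c'):
    im,d,c=load(fn);V=cloud(d,c);r=V-PV; a=r@UX;b=r@UY;z=r[...,2];g=np.hypot(a,z)
    m=(abs(b)<.025)&(g<.165)&(a>.03)&(V[...,2]>.1); th=np.degrees(np.arctan2(z[m],-a[m])); print(fn,np.median((th+360)%360-180))
    # seal height / ram top
    near=np.hypot(*(V-S)[...,:2].transpose(2,0,1))<.03
    print('ramtop',np.nanpercentile(V[...,2][near&(V[...,2]>.3)],[50,90]) )
```

```text
-46.0 False Fn 5.0 |F| 5.0 lag mm 0.41
-47.0 False Fn 6.5 |F| 6.7 lag mm 0.58
-48.0 False Fn 9.3 |F| 9.5 lag mm 1.22
-49.0 False Fn 12.8 |F| 13.1 lag mm 2.15
-50.0 False Fn 15.7 |F| 16.4 lag mm 3.35
-51.0 False Fn 21.3 |F| 21.8 lag mm 4.62
-52.0 False Fn 25.2 |F| 26.3 lag mm 5.91
t 42.0 F [ -2.3 -19.9  17.1] w 0.4 gf 13.014302998781204 p [0.6753 0.1106 0.164 ]
t_c -54.89515268957268
ramtop [0.30412999 0.35185291]
s_c -54.73608905417086
ramtop [0.31292258 0.35136324]
```

Run:
```python
from h import *
for a in('top0','t_b','t_c','scene0','s_b','s_c'):
    im,d,c=load(a);V=cloud(d,c)
    near=np.hypot(*(V-S)[...,:2].transpose(2,0,1))<.022; z=V[...,2][near&(V[...,2]>.33)&(im.min(-1)>130)]
    h,e=np.histogram(z,bins=np.arange(.33,.40,.001)); k=h.argmax(); print(a,len(z),'mode',e[k]+.0005,'med top',np.median(z[abs(z-e[k])<.004]))
e=np.array(state()['eef_pos'])-PV; print('tcp al,lat,z',e@UX,e@UY,e[2]); st()
```

```text
top0 93 mode 0.38050000000000006 med top 0.38082565142916946
t_b 90 mode 0.35450000000000004 med top 0.3537861721407343
t_c 88 mode 0.35150000000000003 med top 0.35155276811448477
scene0 201 mode 0.38250000000000006 med top 0.38156962229044655
s_b 123 mode 0.35350000000000004 med top 0.35379217053793865
s_c 119 mode 0.35050000000000003 med top 0.351025228114896
tcp al,lat,z -0.09307673516748093 -0.0002849800865560416 -0.09800237864243988
t 42.1 F [ -2.4 -20.4  17.8] w 0.8 gf 12.998416274785995 p [0.6753 0.1106 0.164 ]
```

The ram is down 29.3 to 30.5 mm where 29.6 is needed, and it holds against 26 N, so this is the hard stop. I withdraw and check the bearing height from the wrist.

Run:
```python
from h import *
p,o,n=lev(-52,0); e=np.array(state()['eef_pos'])
ctrl.servo_line(list(e+n*.12),v=.12); st()
p,o=pose(C+[0,0,.0475],YAW,.19); p=np.array(p)
ctrl.reach(list(p),o); st()
snap('wrist','w_end')
im,d,c=load('w_end');V=cloud(d,c);h=cv2.cvtColor(im,cv2.COLOR_RGB2HSV);rel=V-S;A=rel@UX;B=rel@UY
m=(np.hypot(A,B)<.025)&(V[...,2]>.12)&(V[...,2]<.20)
red=m&((h[...,0]<8)|(h[...,0]>172))&(h[...,1]>110); print('red',red.sum(),np.nanpercentile(V[...,2][red],[10,50,90]))
t=m&(abs(B)<.017); hh,ee=np.histogram(V[...,2][t],bins=np.arange(.12,.2,.002)); print([(round(x,3),int(k)) for x,k in zip(ee,hh)])
for nm,z0,r0,tol in(('bearing',.154,.0175,.003),('poles',.075,.036,.015)):
    q=(abs(V[...,2]-z0)<tol)&(np.hypot(A,B)<.06)&((np.hypot(A,B)>.027)|(z0>.1)); print(nm,q.sum(),'front s',np.nanpercentile(A[q&(abs(B)<.003)],3),'lat',np.nanpercentile(B[q],[1,99]))
```

```text
t 43.3 F [0.5 0.4 0.1] w 0.7 gf 0.0 p [0.6999 0.02   0.2371]
t 43.7417 F [-0.4  0.7  0.9] w 0.5 gf 0.0 p [0.6107 0.0211 0.2341]
red 65 [0.15378191 0.15427335 0.15516754]
[(np.float64(0.12), 30), (np.float64(0.122), 25), (np.float64(0.124), 26), (np.float64(0.126), 28), (np.float64(0.128), 30), (np.float64(0.13), 14), (np.float64(0.132), 7), (np.float64(0.134), 0), (np.float64(0.136), 0), (np.float64(0.138), 0), (np.float64(0.14), 0), (np.float64(0.142), 17), (np.float64(0.144), 50), (np.float64(0.146), 57), (np.float64(0.148), 56), (np.float64(0.15), 56), (np.float64(0.152), 206), (np.float64(0.154), 237), (np.float64(0.156), 52), (np.float64(0.158), 35), (np.float64(0.16), 40), (np.float64(0.162), 42), (np.float64(0.164), 55), (np.float64(0.166), 42), (np.float64(0.168), 44), (np.float64(0.17), 48), (np.float64(0.172), 45), (np.float64(0.174), 47), (np.float64(0.176), 53), (np.float64(0.178), 45), (np.float64(0.18), 61), (np.float64(0.182), 45), (np.float64(0.184), 55), (np.float64(0.186), 62), (np.float64(0.188), 52), (np.float64(0.19), 50), (np.float64(0.192), 55), (np.float64(0.194), 60), (np.float64(0.196), 61), (np.float64(0.198), 66)]
bearing 502 front s -0.01799173082195545 lat [-0.01659392  0.01620163]
poles 1015 front s -0.03661309425919479 lat [-0.03564529  0.0347666 ]
```

The seal is at z = 0.1543 and it was 0.1628 before, so it moved 8.5 mm (8 expected) and the bearing is home. The rotor is still centred, so I hand in.

```bash
python3 -c "
from station import ctrl; print(ctrl.sign_off())"
```

```text
the job is handed in; nothing more can be done
None
```

The job is handed in: the red-sealed rotor stands flat under the ram at the slot's inner end, the bearing top reads 154 mm over the bench (fully home), and the lever is released. The last check was at about 44 s of the 72 s allowed, and I did not touch the other rotor, spray can, bin or screwdriver.

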